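# Open and lock the iris of a candling lamp

### The arm

A 6-joint arm with a two-finger parallel gripper is mounted at the origin on the work surface. World frame = base frame: x ahead of the robot, y to its left, z up, the work surface at z = 0. Lengths are in mm, angles in degrees, forces in N, time in s.
With the tool pointing down it reaches from about 300 to 850 mm from the base axis. Payload 4.2 kg.
Tool frame: the origin (TCP) lies at the centre of the arm's flange, where the gripper is bolted on; the fingertips stand 191 mm ahead of it and the grasp point (between the pads) lies 172 mm ahead of it; z points along the fingers, y is the direction in which the jaws open and shut (so a half turn about z gives the same grasp; the last joint's range is limited). The gripper opens to 91 mm and grips with 3 to 60 N. Pads are 32 mm wide; open, the fingers measure 118 mm over their backs; the gripper's body (76 mm by 178 mm) begins 60 mm behind the grasp point.
Start: joints at [67.838, 18.312, 89.639, -0, 72.044, -1.146], TCP at [206.209, 536.75, 404.776] pointing down, gripper open.
Joint ranges: [-177.97, 177.97], [-48.28, 115.42], [12.27, 149.76], [-77.06, 257.06], [2.81, 150.46], [-146.56, 146.56]. Speed limits (degrees/s): [147.25, 147.25, 180, 180, 180, 180].

### API

Orientations are given as [roll, pitch, yaw] about the fixed x, y, z axes, in that order (R = Rz(yaw) Ry(pitch) Rx(roll)).
In Python, from workcell import status, vision, ticket gives the robot as it stands.
- The arm moves only by the shell command python3 -m jog 'ROWS' [FORCE]. ROWS is JSON, a list of rows, each a list of 7 numbers: the finger opening in m, from 0 to 0.0912, then the shift along the tool's x, y, z in m, then the turn, a rotation vector about the tool's x, y, z in rad. A call has 1 to 12 rows; each row shifts and turns the commanded pose from where the row before left it, along the tool's axes as they then stand; what a row does not reach is not made up. A row lasts 1/8 s, in which the tool goes at most 62.5 mm and 10.7 degrees, less where a joint would pass 70% of its speed; a pose out of reach is approached as far as the arm can. A call with a gripper value outside its range is refused whole. The fingers move at their own pace and stop on an object; FORCE is the grip in N (left out, the last holds). Time passes only in rows, so rows that do not move let the fingers close. It gives the time, the measured TCP pose, the force and the opening at its end, in the units of the state.
- status.state(): the state, without advancing time (a new reading comes with each control period).
- vision.grab_frame(name): name is "scene" or "top" or "wrist"; returns a dict with "color" (384x512x3 uint8, blue, green, red), "depth" (384x512 float32, mm along the optical axis (not along the pixel's ray), 0 where there is no reading), "fov_y" (degrees; the focal length in pixels is half the picture's height over the tangent of half this angle, whatever the lens; pixels are square), "cx", "cy" (the principal point, pixels), "pose" (4x4, takes a point from camera to world coordinates). Camera axes: x right, y down, z forward; pixel columns grow to the right and rows downward; lengths in mm; the calibration is good to about 2 mm. A picture is of the moment at which its call begins.
- ticket.job_done(): hands the job in, once; it reports no verdict.
Trained networks look in the newest picture that a camera, given by its name, has taken for a name from the list of things; names that differ only in an ending like _2 or _b are one class to them, and where a whole thing is asked for, a point or a joint stands for the part that bears it (a point fixed in the world has none). Each returns a list of dicts, best first, with "p" (0 to 1); they miss things now and then, are a little off and sometimes report something else, mostly with a low value. They report only what shows in the picture. A call takes as long as a camera call.
- vision.find_in(camera, label): "location" ([x, y, z] in mm, in world coordinates, good to about 4 mm: the middle of the surface that is visible of it).
- vision.silhouettes(camera, label): "pixels" (384x512 bool, what is visible of it).
The state is a dict: "time_s": time; "qpos": joint angles; "qvel": joint speeds; "effort": joint torques, N m; "ee_pos": TCP position; "ee_rot": TCP orientation; "force": force on the tool from outside, world axes, zero at the start; "torque": the same for the moment, N m; "gripper_width": finger opening in mm.
Only numpy, scipy, OpenCV 4.12 (cv2) and the standard library are available. Lean on these libraries where they do the work, as an engineer would, in place of code of your own. Each camera call takes 0.05 s, during which the arm holds its last target.

### The job

Open the candling lamp's iris to its setting: turn the slim black knurled ring until its white line stands at the red mark, letting it go and taking it again across another diameter when the white key bridge stops your hand, and do not touch the fixed metal collars just above and below it. Then screw the brass lock ring above down (clockwise seen from above) until you feel it bite and it is firmly hand-tight, without forcing it, and leave the iris at its mark and the bowl, the shell and the sample box where they are.

Things in the scene. Friction and masses are not known exactly. Their poses are not given: they have to be found in the camera images.
- lamp: Candling lamp, fixed: white housing 210 x 160 mm, 58 mm high (x -85 to 125 mm, y -80 to 80 mm about the origin), with an upright round snout. Origin on the snout's axis at bench level; z up, x away from the white key bridge. Up the snout: scale collar, black iris ring, key collar, brass lock ring, then a dark tube (radius 26.5 mm) up to 124 mm above the bench.
- key_bridge (a point): Top centre of the white key bridge, 46 mm from the axis on the lamp's -x side: a fixed block 28 mm wide, 39 to 53 mm out from the axis, 98 mm high, beside the iris ring. Fingers 22 mm wide can close on the iris ring only along lines 40 degrees or more from the lamp's x axis, so one grasp sweeps 100 degrees at most. It is lower than the lock ring and not in its way.
- iris_centre (a point): Centre of the black iris ring: radius 34 mm, 75 to 90 mm above the bench; this point is on the axis, half-way up (83 mm). The ring turns about the vertical, anticlockwise from above to open, needs about 0.15 N m and stays where it is left. It stops 155 degrees before the red mark (closed) and 14 degrees past it.
- iris_line (a point): The white line on the iris ring: point on the ring's outer face, radius 34 mm, half-way up; it turns with the ring. At the start it stands 123 to 149 degrees before the mark, clockwise of it seen from above.
- red_mark (a point): Where the line must stand: the direction of the red mark painted on the scale collar and on the housing beside it (on the lamp's +x side), given at radius 34 mm and half-way up the iris ring.
- lock_centre (a point): Centre of the brass lock ring (radius 30 mm, 14 mm high) on the axis, 108 mm above the bench (up to 1 mm lower). Clockwise from above tightens, 3 mm a turn. It starts slack, runs free at 0.04 N m and bites after 60 to 120 degrees, where is not known. Then the torque jumps to 0.22 N m and grows 3 N m per radian (less when held still); tight is a felt 0.4 to 0.6 N m.
- lock_grip (a point): A point inside the lock ring's seat, 7.5 mm from the axis, 99 mm above the bench. It stands still while the lock ring runs free, and creeps round the axis as the ring tightens: 0.3 mm when tight, 2.5 mm when forced, too little to see, so feel the torque. It stays when the ring is let go (if over 0.5 mm, it springs back to that).
- scale_collar: The fixed aluminium collar below the iris ring (radius 39 mm, top 74 mm above the bench), with tick marks and the red mark. Origin at bench level on the axis. Not to be touched.
- key_collar: The fixed aluminium collar above the iris ring (radius 31 mm, 91.5 to 99 mm above the bench). Origin at bench level on the axis. Not to be touched.
- bowl: Bystander: white bowl, 120 mm across, 62 mm high, loose beside the lamp. Origin at the centre of its foot.
- shell: Bystander: cream perforated shell cup, 100 mm across, 50 mm high, loose beside the lamp. Origin at the centre of its foot.
- sample_box: Bystander: clear box with a purple lid, 110 x 160 x 73 mm, loose behind the lamp. Origin at the centre of its underside.

How it is judged:
By the outcome, as a careful person would: the job done as asked, in the order asked, and still so for the second after the job is handed in, with the robot touching nothing.
It also fails if it takes over 72 s, if anything falls off the work surface, if the arm or the gripper's body presses on something with over 40 N, if the wrist force passes 120 N, or if a joint passes its speed limit or range.

## Working session

There is one attempt and no reset: what is moved stays moved. The work goes in short steps, Python scripts to look and compute and a shell command to move; the robot and the scene stay as the last step left them, time stands still between calls to the robot, and variables do not carry over. Pictures are saved under pics/ and viewed, and the job is handed in when it is done.

```bash
ls; mkdir -p pics
python3 - <<'E'
from workcell import status, vision
import cv2,numpy as np
print(status.state())
for n in ["scene","top","wrist"]:
    f=vision.grab_frame(n); cv2.imwrite(f"pics/{n}0.png",f["color"]); np.savez(f"{n}0.npz",**f)
    print(n,f["fov_y"],f["cx"],f["cy"],np.round(f["pose"],3).tolist())
    for l in ["lamp","key_bridge","iris_centre","iris_line","red_mark","lock_centre"]:
        r=vision.find_in(n,l); print(l,[(np.round(a["location"],1).tolist(),round(a["p"],2)) for a in r[:2]])
E
```

```text
pics
{'time_s': 0.0, 'qpos': array([ 6.78385887e+01,  1.83514252e+01,  8.97105091e+01, -6.20488669e-04,
        7.20429361e+01, -1.14414658e+00]), 'qvel': array([-0.02114215, -0.03391906,  0.01290699, -0.09519725,  0.01930213,
       -0.07345382]), 'effort': array([-1.14532377e-03, -4.12459373e+01, -2.31975836e+01,  7.25865900e-02,
        4.55673330e-02, -1.57540844e-04]), 'ee_pos': array([206.13677227, 536.57928118, 403.89433096]), 'ee_rot': array([-1.79895139e+02, -1.50423693e-03,  1.58982926e+02]), 'force': array([-0.11668734,  0.27706512,  0.16375737]), 'torque': array([-0.01020465, -0.06426573,  0.01260068]), 'gripper_width': 91.31881741821456}
scene 44.807757546984824 250.85390816233502 187.20008277372798 [[0.645, 0.624, -0.441, 1164.336], [0.764, -0.52, 0.382, -403.631], [0.009, -0.583, -0.812, 1079.929], [0.0, 0.0, 0.0, 1.0]]
lamp [([584.0, -103.2, 56.7], 0.84)]
key_bridge []
iris_centre [([577.3, -110.0, 56.5], 0.71), ([561.4, -112.0, 111.2], 0.19)]
iris_line [([570.3, -118.7, 85.6], 0.54)]
red_mark [([574.7, -111.1, 57.4], 0.87)]
lock_centre [([578.0, -108.5, 64.0], 0.82)]
top 46.15812627934535 253.86277067750353 191.25953229047707 [[0.026, -0.996, 0.088, 539.458], [-1.0, -0.025, 0.012, 23.818], [-0.01, -0.088, -0.996, 1036.2], [0.0, 0.0, 0.0, 1.0]]
lamp [([560.8, -87.7, 54.3], 0.56)]
key_bridge [([558.0, -87.4, 58.2], 0.59)]
iris_centre [([554.5, -88.8, 53.4], 0.59)]
iris_line []
red_mark [([556.0, -87.2, 56.0], 0.94)]
lock_centre [([562.3, -86.6, 60.3], 0.8)]
wrist 67.94315720476926 257.3171190281203 192.4583070881635 [[0.359, 0.896, 0.263, 131.96], [0.933, -0.344, -0.101, 565.518], [0.0, 0.282, -0.959, 385.31], [0.0, 0.0, 0.0, 1.0]]
lamp []
key_bridge []
iris_centre []
iris_line []
red_mark []
lock_centre []
```

View pics/scene0.png

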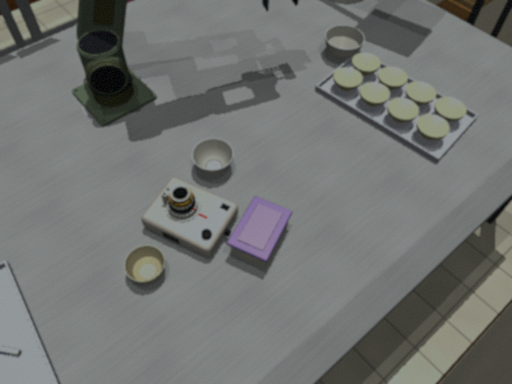

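View pics/top0.png

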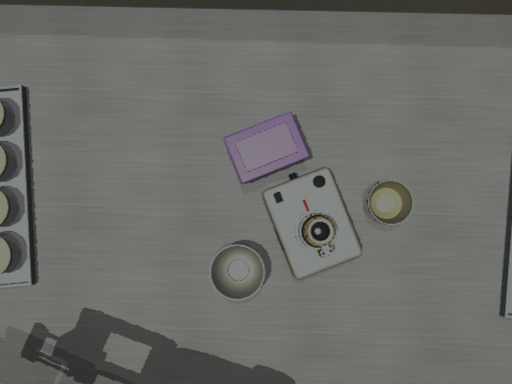

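Run:
```python
import cv2
a=cv2.imread("pics/scene0.png")[130:290,140:340]; cv2.imwrite("pics/scene0c.png",cv2.resize(a,None,fx=4,fy=3.75,interpolation=cv2.INTER_CUBIC)[:600,:800])
a=cv2.imread("pics/top0.png")[110:270,250:450]; cv2.imwrite("pics/top0c.png",cv2.resize(a,None,fx=4,fy=3.75,interpolation=cv2.INTER_CUBIC)[:600])
```

```text
(no output)
```

View pics/scene0c.png

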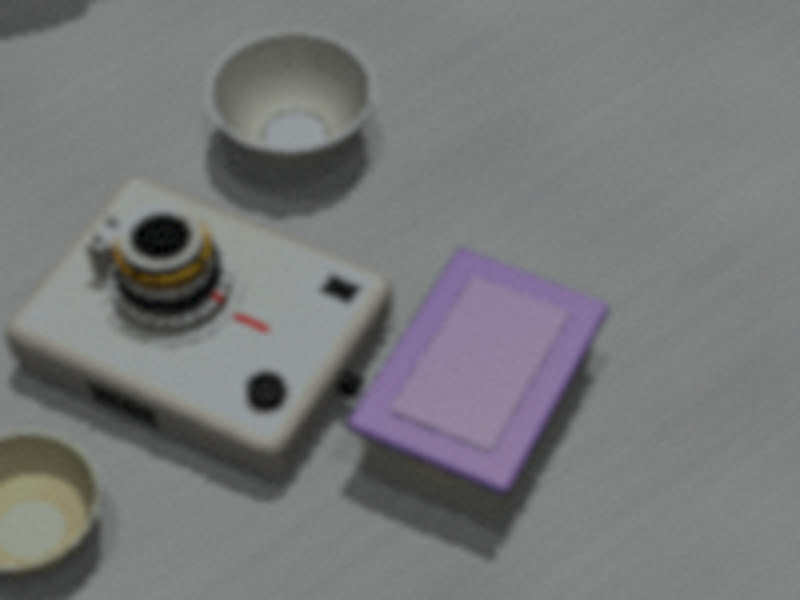

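View pics/top0c.png

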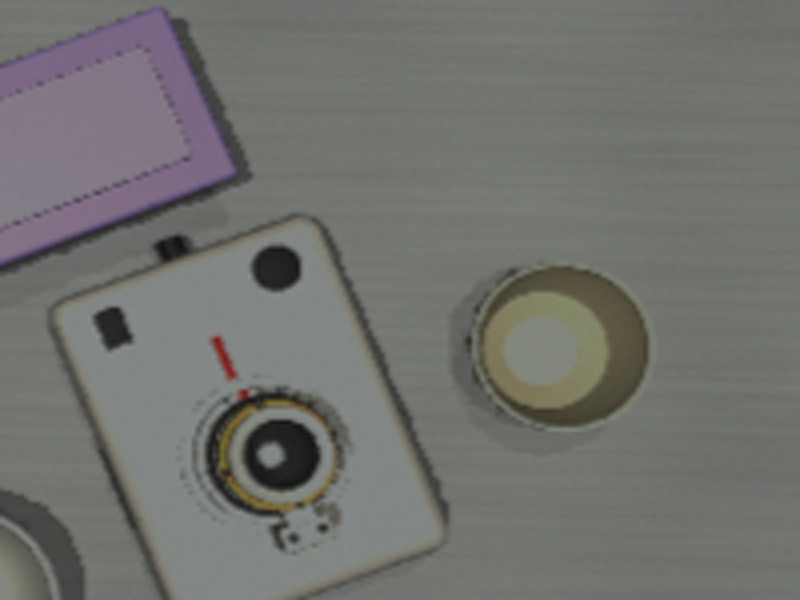

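```bash
cat > h.py <<'E'
import numpy as np, cv2
from scipy.spatial.transform import Rotation as R
def cloud(f):
    d=f["depth"]; h,w=d.shape
    fo=h/2/np.tan(np.radians(float(f["fov_y"])/2))
    v,u=np.mgrid[:h,:w]
    P=np.stack([(u-f["cx"])/fo*d,(v-f["cy"])/fo*d,d],-1)
    T=np.asarray(f["pose"]); W=P@T[:3,:3].T+T[:3,3]; W[d<=0]=np.nan
    return W
def proj(f,p):
    T=np.linalg.inv(np.asarray(f["pose"])); q=np.atleast_2d(p)@T[:3,:3].T+T[:3,3]
    fo=384/2/np.tan(np.radians(float(f["fov_y"])/2))
    return np.stack([q[:,0]/q[:,2]*fo+f["cx"],q[:,1]/q[:,2]*fo+f["cy"]],-1)
def onplane(f,uv,z):
    fo=384/2/np.tan(np.radians(float(f["fov_y"])/2)); T=np.asarray(f["pose"])
    uv=np.atleast_2d(uv).astype(float)
    r=np.stack([(uv[:,0]-f["cx"])/fo,(uv[:,1]-f["cy"])/fo,np.ones(len(uv))],-1)@T[:3,:3].T
    return T[:3,3]+r*((z-T[2,3])/r[:,2])[:,None]
def circ(p):
    A=np.c_[2*p[:,:2],np.ones(len(p))]; s=np.linalg.lstsq(A,(p[:,:2]**2).sum(1),rcond=None)[0]
    return s[:2],np.sqrt(s[2]+s[0]**2+s[1]**2)
E
python3 - <<'E'
from h import *
for n in ["top","scene"]:
    f=dict(np.load(f"{n}0.npz")); W=cloud(f); c=f["color"].astype(int)
    box=np.zeros(W.shape[:2],bool)
    if n=="top": box[155:290,255:370]=1
    else: box[170:260,140:245]=1
    m=box&(W[...,2]>48)&(W[...,2]<68)
    pts=W[m][:,:2].astype(np.float32)
    print(n,m.sum(),"z",np.median(W[m][:,2]),cv2.minAreaRect(pts))
    t=box&(W[...,2]>115)&(W[...,2]<135); print("tube",t.sum(),np.nanmedian(W[t],0) if t.any() else None)
    red=box&(c[...,2]>c[...,1]+50)&(c[...,2]>c[...,0]+50)
    print(np.argwhere(red).shape); P=onplane(f,np.argwhere(red)[:,::-1],58)[:,:2]; print(np.round(P,1).tolist())
E
```

```text
top 5860 z 56.85614329508246 ((562.7587890625, -93.43162536621094), (288.96221923828125, 249.86782836914062), 1.4613430500030518)
tube 286 [542.2351691  -98.64093582 121.91650514]
(28, 2)
[[609.2, -71.6], [609.3, -73.8], [607.0, -71.6], [607.1, -73.8], [607.2, -76.0], [604.9, -73.9], [605.0, -76.0], [602.8, -73.9], [602.8, -76.1], [600.6, -76.1], [600.7, -78.3], [598.5, -76.1], [598.5, -78.3], [596.3, -76.2], [596.3, -78.3], [596.4, -80.5], [594.2, -78.4], [594.2, -80.5], [592.0, -78.4], [592.1, -80.6], [589.9, -80.6], [589.9, -82.8], [587.7, -80.6], [587.8, -82.8], [579.2, -87.3], [579.3, -89.4], [577.0, -87.3], [577.1, -89.5]]
scene 3284 z 57.924946675278704 ((566.894775390625, -89.24920654296875), (263.5339050292969, 267.2760009765625), 53.4341926574707)
tube 218 [ 546.53259435 -103.05549021  121.99213705]
(14, 2)
[[567.7, -82.7], [588.5, -81.8], [590.1, -79.9], [591.8, -77.9], [592.6, -81.7], [594.2, -79.7], [595.9, -77.7], [597.6, -75.7], [598.3, -79.5], [600.0, -77.5], [601.7, -75.6], [603.3, -73.6], [604.1, -77.4], [605.7, -75.4]]
```

```bash
python3 -m jog '[[0.0912,-0.0395,-0.0455,0,0,0,0],[0.0912,-0.0395,-0.0455,0,0,0,0],[0.0912,-0.0395,-0.0455,0,0,0,0],[0.0912,-0.0395,-0.0455,0,0,0,0],[0.0912,-0.0395,-0.0455,0,0,0,0],[0.0912,-0.0395,-0.0455,0,0,0,0],[0.0912,-0.0395,-0.0455,0,0,0,0],[0.0912,-0.0395,-0.0455,0,0,0,0],[0.0912,-0.0395,-0.0455,0,0,0,0],[0.0912,-0.0395,-0.0455,0,0,0,0],[0.0912,-0.0395,-0.0455,0,0,0,0],[0.0912,-0.0395,-0.0455,0,0,0,0]]'
python3 -m jog '[[0.0912,0,0,0.02,0,0,-0.16],[0.0912,0,0,0.02,0,0,-0.16],[0.0912,0,0,0.02,0,0,-0.16],[0.0912,0,0,0.02,0,0,-0.16],[0.0912,0,0,0.02,0,0,-0.16],[0.0912,0,0,0,0,0,0],[0.0912,0,0,0,0,0,0]]'
python3 - <<'E'
from workcell import status, vision
import cv2,numpy as np
s=status.state(); print(s["ee_pos"],s["ee_rot"],s["qpos"])
f=vision.grab_frame("wrist"); cv2.imwrite("pics/w1.png",f["color"]); np.savez("w1.npz",**f)
for l in ["iris_line","iris_centre","red_mark"]:
    r=vision.find_in("wrist",l); print(l,[(np.round(a["location"],1).tolist(),round(a["p"],2)) for a in r[:2]])
E
```

```text
time_s: 2.55
ee_pos: [453.2, -145.0, 405.0]
ee_rot: [180.0, 0.1, 158.9]
force: [1.2, 1.4, -0.4]
gripper_width: 91.1
time_s: 3.42
ee_pos: [453.2, -143.0, 305.4]
ee_rot: [-180.0, 0.1, -155.3]
force: [1.2, -0.5, 0.1]
gripper_width: 91.1
[ 453.20574879 -143.01985094  305.44074946] [-1.79953968e+02  5.62967980e-02 -1.55305468e+02] [-1.89026071e+01  1.46745425e+01  1.10794466e+02  6.74044802e-03
  5.44584782e+01 -1.33601031e+02]
iris_line [([521.5, -119.3, 90.6], 0.58)]
iris_centre [([501.2, -127.6, 59.1], 0.66)]
red_mark [([499.7, -128.1, 58.4], 0.7)]
```

View pics/w1.png

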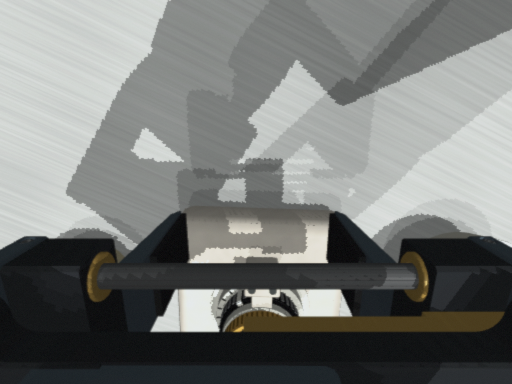

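```bash
python3 -m jog '[[0.0912,0.039,0,-0.019,0,0,0],[0.0912,0,0,0,0,-0.1745,0],[0.0912,0,0,0,0,-0.1745,0],[0.0912,0,0,0,0,-0.1745,0],[0.0912,0,0,0,0,0,0],[0.0912,0,0,0,0,0,0]]'
cat > look.py <<'E'
import sys
from workcell import status, vision
import cv2,numpy as np
n=sys.argv[1]; cam=sys.argv[2] if len(sys.argv)>2 else "wrist"
s=status.state(); print(s["time_s"],np.round(s["ee_pos"],1),np.round(s["ee_rot"],1),np.round(s["qpos"],1),np.round(s["force"],1),np.round(s["torque"],2),round(s["gripper_width"],1))
f=vision.grab_frame(cam); c=f["color"]; np.savez(n+".npz",**f)
if cam=="wrist": c=c[::-1,::-1]
cv2.imwrite(f"pics/{n}.png",c)
E
python3 look.py w2
```

```text
time_s: 4.38
ee_pos: [444.6, -101.1, 352.9]
ee_rot: [-177.8, 25.4, -157.9]
force: [0.8, 0.7, -1.2]
gripper_width: 91.4
4.375 [ 444.6 -101.1  352.9] [-177.8   25.4 -157.9] [ -18.8    6.2  116.2   23.6   38.8 -146.5] [ 0.8  0.7 -1.2] [-0.06  0.29 -0.02] 91.4
```

View pics/w2.png

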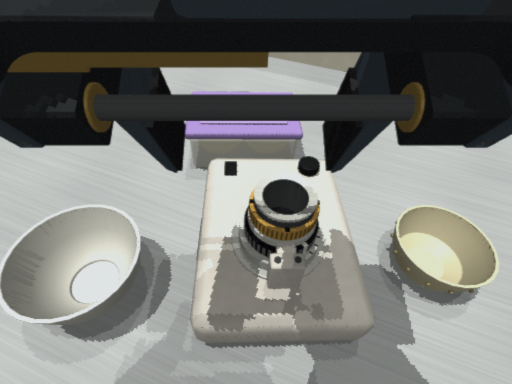

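Run:
```python
import cv2
a=cv2.imread("pics/w2.png")[160:310,190:380]; cv2.imwrite("pics/w2c.png",cv2.resize(a,None,fx=4,fy=4,interpolation=cv2.INTER_CUBIC))
```

```text
(no output)
```

View pics/w2c.png

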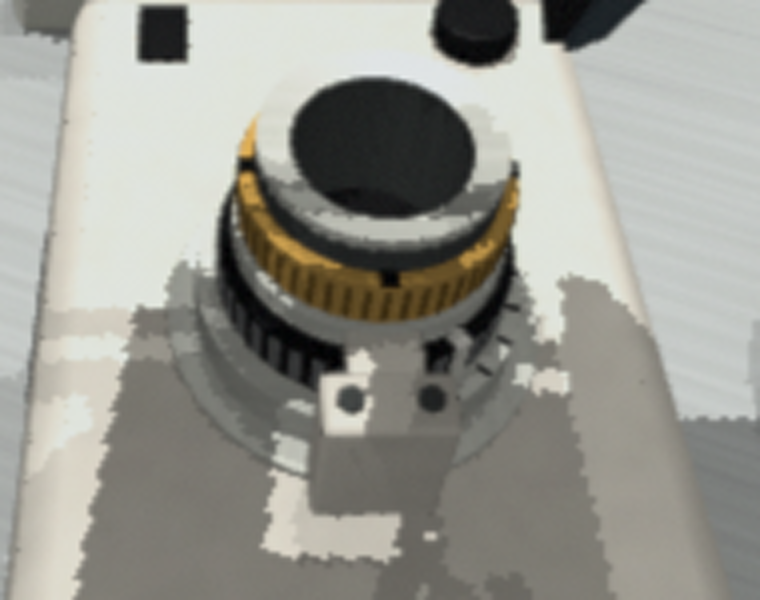

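Run:
```python
from h import *
from scipy.optimize import least_squares
f=dict(np.load("w2.npz")); W=cloud(f)
# housing edges: z 50..62 ; tube top
m=(W[...,2]>119)&(W[...,2]<127)&(np.hypot(W[...,0]-544,W[...,1]+101)<40)
P=W[m]; print("top ring",m.sum(),np.nanmedian(P[:,2]), circ(P))
hull=cv2.convexHull(P[:,:2].astype(np.float32))[:,0]; print("hull circ",circ(hull),cv2.minEnclosingCircle(P[:,:2].astype(np.float32)))
for z0,z1,r in [(102,114,30),(76,89,34),(62,72,39)]:
    d=np.hypot(W[...,0]-544,W[...,1]+101)
    m=(W[...,2]>z0)&(W[...,2]<z1)&(d<r+7)&(d>r-7); P=W[m]
    s=least_squares(lambda p:np.hypot(P[:,0]-p[0],P[:,1]-p[1])-r,[544,-101],loss="soft_l1"); print(z0,m.sum(),s.x,np.sqrt(2*s.cost/len(P)))
    print(circ(P))
for uv in [(304,247),(303,244),(305,250),(302,252)]:
    print(uv,W[383-uv[1],511-uv[0]])
```

```text
top ring 1493 123.5750114526497 (array([ 541.22329182, -100.12213006]), np.float64(23.53112910391721))
hull circ (array([542.2075691 , -99.90998772]), np.float64(26.640574399655176)) ((542.260986328125, -99.77595520019531), 27.2406005859375)
102 578 [542.47173826 -99.91880927] 0.5315323133113595
(array([542.13223702, -99.98925335]), np.float64(29.666329378301693))
76 297 [ 542.26440202 -100.03428606] 0.49842548188749586
(array([543.09204653, -99.99307881]), np.float64(34.71649690357377))
62 202 [542.64362258 -99.83995063] 0.5743585842231419
(array([544.09937717, -99.59355714]), np.float64(40.30301574495328))
(304, 247) [ 520.57929768 -127.13046246   91.93996643]
(303, 244) [ 523.21137359 -125.60875545   91.76238197]
(305, 250) [ 523.12190696 -128.75013209   83.97064833]
(302, 252) [ 521.33216428 -126.83011999   82.16356379]
```

Run:
```python
from h import *
for n in ["top0","scene0","w2"]:
    f=dict(np.load(n+".npz")); W=cloud(f)
    m=((W[...,2]>52)&(W[...,2]<62)).astype(np.uint8)
    k,lab=cv2.connectedComponents(m,connectivity=4)
    uv=np.round(proj(f,[[590,-60,58]])[0]).astype(int); l=lab[uv[1],uv[0]]
    print(n,uv,l,(lab==l).sum(), cv2.minAreaRect(W[lab==l][:,:2].astype(np.float32)) if l else None)
    b=(W[...,2]>94)&(W[...,2]<101)&(np.hypot(W[...,0]-542.3,W[...,1]+99.9)>37)&(np.hypot(W[...,0]-542.3,W[...,1]+99.9)<58)
    if b.sum()>5:
        c=np.median(W[b],0); print("bridge",b.sum(),c,np.degrees(np.arctan2(c[1]+99.9,c[0]-542.3))+180)
```

```text
top0 [297 209] 4 5218 ((561.11328125, -91.59375), (206.39669799804688, 155.91912841796875), 22.644338607788086)
bridge 92 [ 501.80002442 -117.06534124   97.07160944] 22.968971693800825
scene0 [206 210] 166 2812 ((563.3388061523438, -95.54792785644531), (207.64788818359375, 158.841552734375), 22.753414154052734)
bridge 51 [ 502.39077103 -120.6011073    98.19394163] 27.415984889816713
w2 [254 190] 0 175537 None
bridge 693 [ 498.97813821 -117.27961826   98.47599093] 21.859388869448026
```

```bash
cat > plan.py <<'E'
# usage: plan.py x y z yaw [n]  -> per-row rotvec (tool) and then shift in the target tool frame / current tool frame
import sys,math
from workcell import status
from h import *
x,y,z,yaw=map(float,sys.argv[1:5])
s=status.state(); Rc=R.from_euler("xyz",s["ee_rot"],degrees=True); Rt=R.from_euler("xyz",[180,0,yaw],degrees=True)
rv=(Rc.inv()*Rt).as_rotvec(); a=np.degrees(np.linalg.norm(rv))
d=np.array([x,y,z])-s["ee_pos"]
print("pose",np.round(s["ee_pos"],2),np.round(s["ee_rot"],2),"q6",round(s["qpos"][5],1),"F",np.round(s["force"],1),"M",np.round(s["torque"],3),"w",round(s["gripper_width"],1))
print("rot total deg",round(a,2),"rotvec",np.round(rv,4),"rows>=",math.ceil(a/10.5))
print("shift m in current frame",np.round(Rc.inv().apply(d)/1000,4),"in target frame",np.round(Rt.inv().apply(d)/1000,4))
E
python3 plan.py 542.6 -100 345 160
```

```text
pose [ 444.65 -101.27  352.7 ] [-177.77   25.37 -157.94] q6 -146.5 F [-0.8  0.3 -0.3] M [-0.046  0.333 -0.008] w 90.8
rot total deg 48.45 rotvec [0.1259 0.4364 0.7132] rows>= 5
shift m in current frame [-0.0792 -0.0338  0.0474] in target frame [-0.0916  0.0347  0.0077]
```

```bash
python3 -m jog '[[0.0912,0,0,0,0.0252,0.0873,0.1426],[0.0912,0,0,0,0.0252,0.0873,0.1426],[0.0912,0,0,0,0.0252,0.0873,0.1426],[0.0912,0,0,0,0.0252,0.0873,0.1426],[0.0912,0,0,0,0.0252,0.0873,0.1426],[0.0912,-0.046,0.017,0.004,0,0,0],[0.0912,-0.046,0.017,0.004,0,0,0],[0.0912,0,0,0,0,0,0.172],[0.0912,0,0,0,0,0,0.172],[0.0912,0,0,0,0,0,0.172],[0.0912,0,0,0,0,0,0.172],[0.0912,0,0,0,0,0,0.172]]'
python3 -m jog '[[0.0912,0,0,0,0,0,0.172],[0.0912,0,0,0,0,0,0.172],[0.0912,0,0,0,0,0,0.172],[0.0912,0,0,0,0,0,0.172],[0.0912,0,0,0,0,0,0.172],[0.0912,0,0,0,0,0,0.172],[0.0912,0,0,0,0,0,0.172],[0.0912,0,0,0,0,0,0.172],[0.0912,0,0,0,0,0,0]]'
python3 plan.py 542.6 -100 269 -17.4
```

```text
time_s: 5.92
ee_pos: [542.9, -101.2, 344.3]
ee_rot: [180.0, 0.0, 110.4]
force: [-0.2, 0.4, -0.4]
gripper_width: 91.4
time_s: 7.05
ee_pos: [542.9, -101.0, 344.5]
ee_rot: [180.0, -0.0, 32.0]
force: [0.9, -0.1, 1.0]
gripper_width: 91.2
pose [ 542.95 -101.02  344.45] [ 1.7999e+02 -3.0000e-02  3.2050e+01] q6 46.2 F [ 0.9 -0.1  1. ] M [-0.087  0.143 -0.002] w 91.2
rot total deg 49.45 rotvec [-1.00e-04 -6.00e-04  8.63e-01] rows>= 5
shift m in current frame [ 0.0002 -0.0011  0.0755] in target frame [-0.0006 -0.0009  0.0755]
```

```bash
python3 look.py w3
```

```text
7.05 [ 542.9 -101.   344.5] [180.  -0.  32.] [-11.7  18.9  98.    0.   63.1  46.2] [ 0.9 -0.1  1. ] [-0.09  0.14 -0.  ] 91.2
```

View pics/w3.png

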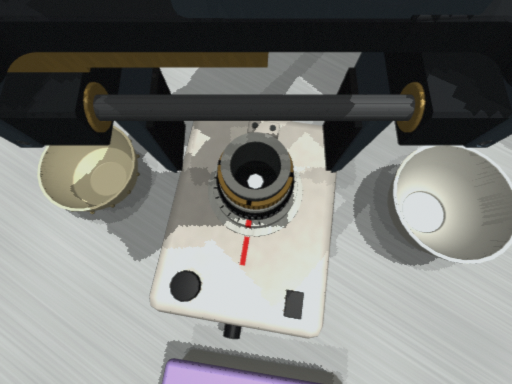

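Run:
```python
from h import *
from scipy.optimize import least_squares
f=dict(np.load("w3.npz")); W=cloud(f); c=f["color"].astype(int)
red=(c[...,2]>120)&(c[...,1]<80)&(c[...,0]<80)&(np.hypot(W[...,0]-542.6,W[...,1]+100)<90)
P=W[red]; d=np.hypot(P[:,0]-542.6,P[:,1]+100); 
g=P[d>45]; l=P[d<=45]
print(len(g),len(l),np.median(g[:,2]),np.median(l[:,2]) if len(l) else 0)
v=np.linalg.svd(g[:,:2]-g[:,:2].mean(0))[2][0]; print("mean",g.mean(0),"dir",np.degrees(np.arctan2(v[1],v[0])),"l",l.mean(0) if len(l) else 0)
for ax in [(542.6,-100)]:
    print("ang from axis",np.degrees(np.arctan2(g[:,1].mean()-ax[1],g[:,0].mean()-ax[0])),np.degrees(np.arctan2(l[:,1].mean()-ax[1],l[:,0].mean()-ax[0])))
dd=np.hypot(W[...,0]-542.6,W[...,1]+100)
m=(W[...,2]>119)&(W[...,2]<128)&(dd<40); hull=cv2.convexHull(W[m][:,:2].astype(np.float32))[:,0]; print("tube",circ(hull))
for z0,z1,r in [(102,114,30),(76,89,34),(62,72,39)]:
    m=(W[...,2]>z0)&(W[...,2]<z1)&(dd<r+5)&(dd>r-5); Q=W[m]
    s=least_squares(lambda p:np.hypot(Q[:,0]-p[0],Q[:,1]-p[1])-r,[544,-101],loss="soft_l1"); print(z0,m.sum(),s.x)
m=((W[...,2]>52)&(W[...,2]<62)).astype(np.uint8)
k,lab=cv2.connectedComponents(m,connectivity=4); uv=np.round(proj(f,[[590,-60,58]])[0]).astype(int); q=lab[uv[1],uv[0]]
print(cv2.minAreaRect(W[lab==q][:,:2].astype(np.float32)))
```

```text
110 32 59.10120271219466 75.30538389522785
mean [597.87535663 -76.88380878  59.08496102] dir -157.6888596267936 l [576.63782742 -85.57645236  75.1660088 ]
ang from axis 22.694714329374623 22.964828246084654
tube (array([ 542.63453741, -100.15616624]), np.float64(26.547419506533817))
102 318 [ 542.48734204 -100.23994701]
76 202 [542.8845496  -99.98002272]
62 110 [ 542.68848728 -100.14853658]
((561.6278686523438, -92.27122497558594), (204.8808135986328, 155.60791015625), 22.647144317626953)
```

```bash
python3 -m jog '[[0.0912,0,0,0,0,0,0.173],[0.0912,0,0,0,0,0,0.173],[0.0912,0,0,0,0,0,0.173],[0.0912,0,0,0,0,0,0.173],[0.0912,0,0,0,0,0,0.171],[0.0912,-0.0006,-0.0009,0.03,0,0,0],[0.0912,0,0,0.03,0,0,0],[0.0912,0,0,0,0,0,0],[0.0912,0,0,0,0,0,0]]'
python3 plan.py 542.6 -100.1 269 -17.4
```

```text
time_s: 8.22
ee_pos: [543.3, -99.5, 285.9]
ee_rot: [-179.9, -0.2, -17.4]
force: [0.3, 0.2, 0.7]
gripper_width: 90.9
pose [543.26 -99.53 285.92] [-179.94   -0.19  -17.41] q6 95.8 F [0.3 0.2 0.7] M [ 0.012  0.166 -0.007] w 90.9
rot total deg 0.2 rotvec [-0.001  -0.0033 -0.0002] rows>= 1
shift m in current frame [-0.0005  0.0008  0.0169] in target frame [-0.0005  0.0007  0.0169]
```

```bash
python3 -m jog '[[0.0912,-0.0005,0.0008,0.01,0,0,0],[0.0912,0,0,0.0065,0,0,0],[0.0912,0,0,0,0,0,0],[0.0912,0,0,0,0,0,0]]'
python3 plan.py 542.6 -100.1 269 -17.4; python3 look.py w4; python3 plan.py 542.6 -100.1 269 -17.4
```

```text
time_s: 8.72
ee_pos: [542.2, -99.9, 268.7]
ee_rot: [-179.9, -0.1, -17.5]
force: [-0.1, -0.3, -0.3]
gripper_width: 91.0
pose [542.16 -99.89 268.73] [-1.7994e+02 -1.3000e-01 -1.7450e+01] q6 95.8 F [-0.1 -0.3 -0.3] M [0.    0.156 0.015] w 91.0
rot total deg 0.15 rotvec [-0.001  -0.0022 -0.0009] rows>= 1
shift m in current frame [ 0.0005  0.0001 -0.0003] in target frame [ 0.0005  0.0001 -0.0003]
8.725 [542.2 -99.9 268.7] [-1.799e+02 -1.000e-01 -1.750e+01] [-1.160e+01  2.320e+01  1.038e+02  1.000e-01  5.290e+01  9.580e+01] [-0.1 -0.3 -0.3] [0.   0.16 0.02] 91.0
pose [542.21 -99.89 268.81] [-1.7994e+02 -1.4000e-01 -1.7450e+01] q6 95.8 F [-0.  -0.9  0.2] M [-0.012  0.197  0.09 ] w 91.1
rot total deg 0.16 rotvec [-0.001  -0.0024 -0.0009] rows>= 1
shift m in current frame [ 0.0004  0.0001 -0.0002] in target frame [ 0.0004  0.0001 -0.0002]
```

View pics/w4.png

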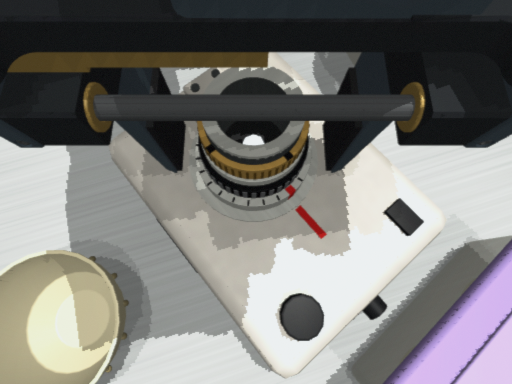

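```bash
python3 -m jog '[[0.06,0,0,0,0,0,0],[0.06,0,0,0,0,0,0],[0.06,0,0,0,0,0,0],[0.06,0,0,0,0,0,0],[0.06,0,0,0,0,0,0],[0.06,0,0,0,0,0,0]]' 25
python3 plan.py 542.6 -100.1 269 -17.4
```

```text
time_s: 9.52
ee_pos: [542.0, -100.1, 268.7]
ee_rot: [-180.0, -0.1, -17.4]
force: [-1.4, -3.4, 1.0]
gripper_width: 67.1
pose [ 542.04 -100.14  268.68] [-1.7998e+02 -1.2000e-01 -1.7450e+01] q6 95.8 F [-1.4 -3.4  1. ] M [-0.564  0.291  0.029] w 67.1
rot total deg 0.13 rotvec [-0.0003 -0.002  -0.0008] rows>= 1
shift m in current frame [ 0.0005 -0.0002 -0.0003] in target frame [ 0.0005 -0.0002 -0.0003]
```

```bash
python3 -m jog '[[0.06,0,0,0,0,0,-0.0873],[0.06,0,0,0,0,0,-0.0873],[0.06,0,0,0,0,0,-0.0873],[0.06,0,0,0,0,0,-0.0873]]'
python3 plan.py 542.6 -100.1 269 62.6; python3 look.py w5
```

```text
time_s: 10.02
ee_pos: [542.0, -100.1, 268.7]
ee_rot: [180.0, -0.1, 2.7]
force: [-0.8, -2.6, 1.3]
gripper_width: 67.3
pose [ 542.03 -100.13  268.69] [ 1.7999e+02 -1.2000e-01  2.6900e+00] q6 75.6 F [-0.8 -2.6  1.3] M [-0.53   0.323 -0.141] w 67.3
rot total deg 59.91 rotvec [ 0.0012 -0.0018 -1.0457] rows>= 6
shift m in current frame [ 0.0006 -0.     -0.0003] in target frame [ 0.0003  0.0005 -0.0003]
10.025 [ 542.  -100.1  268.7] [ 1.8e+02 -1.0e-01  2.7e+00] [-11.7  23.2 103.8   0.   52.9  75.6] [-0.8 -2.6  1.3] [-0.53  0.32 -0.14] 67.3
```

View pics/w5.png

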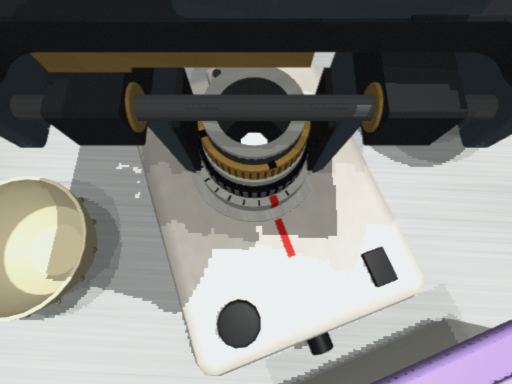

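```bash
python3 -m jog '[[0.06,0,0,0,0,0,-0.0873],[0.06,0,0,0,0,0,-0.0873],[0.06,0,0,0,0,0,-0.0873],[0.06,0,0,0,0,0,-0.0873],[0.06,0,0,0,0,0,-0.0873],[0.06,0,0,0,0,0,-0.0873],[0.06,0,0,0,0,0,-0.0873],[0.06,0,0,0,0,0,-0.0873],[0.06,0,0,0,0,0,-0.0873],[0.06,0,0,0,0,0,-0.0873],[0.06,0,0,0,0,0,-0.0873]]'
python3 plan.py 542.6 -100.1 269 62.6; python3 look.py w6
```

```text
time_s: 11.45
ee_pos: [542.0, -100.0, 268.7]
ee_rot: [179.9, -0.1, 57.6]
force: [-0.1, -3.5, 1.5]
gripper_width: 67.1
pose [ 542.02 -100.01  268.68] [ 1.7992e+02 -6.0000e-02  5.7640e+01] q6 20.7 F [-0.1 -3.5  1.5] M [-0.492  0.56  -0.048] w 67.1
rot total deg 4.96 rotvec [ 0.0014 -0.0011 -0.0866] rows>= 1
shift m in current frame [ 0.0002  0.0005 -0.0003] in target frame [ 0.0002  0.0006 -0.0003]
11.45 [ 542.  -100.   268.7] [ 1.799e+02 -1.000e-01  5.760e+01] [-11.7  23.2 103.8   0.   52.9  20.7] [-0.1 -3.5  1.5] [-0.49  0.56 -0.05] 67.1
```

View pics/w6.png

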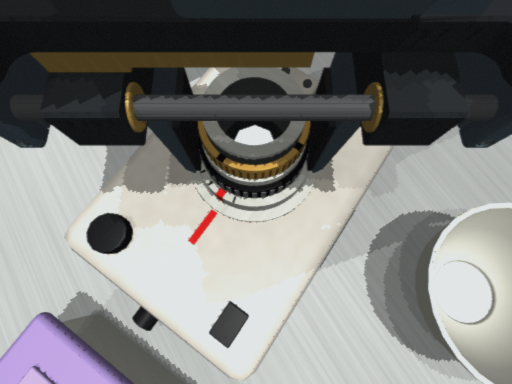

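```bash
python3 -m jog '[[0.0912,0,0,0,0,0,0],[0.0912,0,0,0,0,0,0],[0.0912,0,0,0,0,0,0],[0.0912,0,0,0,0,0,0],[0.0912,0.0002,0.0005,0,0,0,0.164],[0.0912,0,0,0,0,0,0.164],[0.0912,0,0,0,0,0,0.164],[0.0912,0,0,0,0,0,0.164],[0.0912,0,0,0,0,0,0.164],[0.0912,0,0,0,0,0,0.164],[0.0912,0,0,0,0,0,0.164],[0.0912,0,0,0,0,0,0.164]]'
python3 plan.py 542.6 -100.1 269 -17.4; python3 look.py w7
python3 - <<'E'
import cv2
a=cv2.imread("pics/w7.png")[90:260,160:350]; cv2.imwrite("pics/w7c.png",cv2.resize(a,None,fx=4,fy=3.5,interpolation=cv2.INTER_CUBIC))
E
```

```text
time_s: 13.0
ee_pos: [542.6, -99.9, 268.6]
ee_rot: [-179.9, -0.1, -17.9]
force: [0.4, -0.1, -0.3]
gripper_width: 91.5
pose [542.62 -99.9  268.59] [-1.7994e+02 -1.1000e-01 -1.7930e+01] q6 96.3 F [ 0.4 -0.1 -0.3] M [ 0.011  0.139 -0.005] w 91.5
rot total deg 0.55 rotvec [-0.0011 -0.0019 -0.0093] rows>= 1
shift m in current frame [ 0.      0.0002 -0.0004] in target frame [ 0.      0.0002 -0.0004]
13.0 [542.6 -99.9 268.6] [-1.799e+02 -1.000e-01 -1.790e+01] [-1.160e+01  2.320e+01  1.037e+02  1.000e-01  5.290e+01  9.630e+01] [ 0.4 -0.1 -0.3] [ 0.01  0.14 -0.01] 91.5
```

View pics/w7c.png

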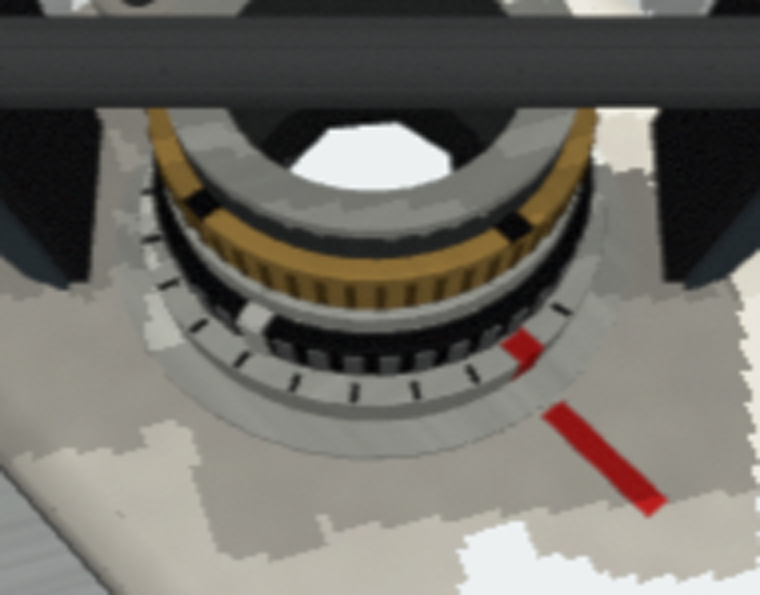

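```bash
cat > ang.py <<'E'
import sys
from h import *
f=dict(np.load(sys.argv[1]+".npz")); W=cloud(f); c=f["color"].astype(np.float32)
cam=np.asarray(f["pose"])[:3,3]
dd=np.hypot(W[...,0]-542.6,W[...,1]+100.1)
# axis from tube-top outline
from scipy.optimize import least_squares
ax=np.array([542.6,-100.1]); zb=0.0
for z0,z1,r in [(102,114,30),(77,89,34)]:
    m=(W[...,2]>z0)&(W[...,2]<z1)&(dd<r+4)&(dd>r-4); Q=W[m]
    if len(Q)>50: s=least_squares(lambda p:np.hypot(Q[:,0]-p[0],Q[:,1]-p[1])-r,[542.6,-100.1],loss="soft_l1"); print("axis",z0,len(Q),np.round(s.x,2))
def prof(r,zs,fn,dz=0.7):
    A=np.arange(-180,180,0.25); out=np.zeros(len(A))
    for z in zs:
        p=np.stack([ax[0]+r*np.cos(np.radians(A)),ax[1]+r*np.sin(np.radians(A)),np.full(len(A),z+dz)],-1)
        uv=proj(f,p).astype(np.float32)
        smp=cv2.remap(c,uv[:,0].reshape(1,-1),uv[:,1].reshape(1,-1),cv2.INTER_LINEAR)[0]
        out+=fn(smp)/len(zs)
    return A,out
n=np.degrees(np.arctan2(cam[1]-ax[1],cam[0]-ax[0])); print("camera side",round(n,1))
def peak(A,o,w=60,thr=0.5):
    d=(A-n+180)%360-180; o=np.where(abs(d)<w,o,-1e9); i=o.argmax(); base=np.median(o[o>-1e8]); 
    s=(abs(A-A[i])<10)&(o>base+thr*(o[i]-base)); return A[i],(A[s]*(o[s]-base)).sum()/(o[s]-base).sum(),o[i],base
for dz in (0,1,):
  for zs in ([80,81,82,83],[84,85,86,87],range(79,88)):
    print("line",dz,list(zs)[0],peak(*prof(34,list(zs),lambda s:s.min(1),dz)))
print("red collar",peak(*prof(37,[74],lambda s:s[:,2]-s[:,1])),"red housing",peak(*prof(60,[58],lambda s:s[:,2]-s[:,1])),peak(*prof(68,[58],lambda s:s[:,2]-s[:,1])))
E
python3 ang.py w7; python3 ang.py w3
```

```text
axis 102 839 [ 542.44 -100.08]
axis 77 482 [ 542.66 -100.22]
camera side -17.6
line 0 80 (np.float64(-51.5), np.float64(-50.506068707336404), np.float64(105.1162109375), np.float64(52.757568359375))
line 0 84 (np.float64(-50.75), np.float64(-50.50269726649961), np.float64(112.365966796875), np.float64(49.491943359375))
line 0 79 (np.float64(-51.0), np.float64(-50.602813307305915), np.float64(107.98176956176758), np.float64(52.75499129295349))
line 1 80 (np.float64(-51.0), np.float64(-50.38602945206019), np.float64(105.06640625), np.float64(51.3126220703125))
line 1 84 (np.float64(-50.75), np.float64(-50.52507674108426), np.float64(118.572021484375), np.float64(48.3074951171875))
line 1 79 (np.float64(-51.0), np.float64(-50.50809408222515), np.float64(110.84364032745361), np.float64(50.977593183517456))
red collar (np.float64(23.75), np.float64(22.887593271626002), np.float64(123.03125), np.float64(-0.87890625)) red housing (np.float64(23.75), np.float64(22.77655325898408), np.float64(123.36328125), np.float64(3.32763671875)) (np.float64(22.5), np.float64(22.761664194522435), np.float
[... 463 characters left out ...]
.4519317150116))
line 1 80 (np.float64(-20.0), np.float64(-21.439508885586754), np.float64(72.16259765625), np.float64(45.3843994140625))
line 1 84 (np.float64(27.75), np.float64(25.132718008897527), np.float64(64.2158203125), np.float64(37.212158203125))
line 1 79 (np.float64(-19.25), np.float64(-22.009214421413493), np.float64(64.86707925796509), np.float64(42.878255009651184))
red collar (np.float64(22.75), np.float64(22.782180105815318), np.float64(174.94140625), np.float64(-1.125)) red housing (np.float64(23.25), np.float64(22.64517711322672), np.float64(169.875), np.float64(4.33837890625)) (np.float64(22.75), np.float64(22.65710431714793), np.float64(169.5078125), np.float64(2.828125))
```

```bash
python3 -m jog '[[0.06,0,0,0,0,0,0],[0.06,0,0,0,0,0,0],[0.06,0,0,0,0,0,0],[0.06,0,0,0,0,0,0],[0.06,0,0,0,0,0,0],[0.06,0,0,0,0,0,-0.09],[0.06,0,0,0,0,0,-0.09],[0.06,0,0,0,0,0,-0.09],[0.06,0,0,0,0,0,-0.09],[0.06,0,0,0,0,0,-0.09],[0.06,0,0,0,0,0,-0.09],[0.06,0,0,0,0,0,-0.09]]' 25
python3 -m jog '[[0.06,0,0,0,0,0,-0.09],[0.06,0,0,0,0,0,-0.09],[0.06,0,0,0,0,0,-0.09],[0.06,0,0,0,0,0,-0.09],[0.06,0,0,0,0,0,-0.09],[0.06,0,0,0,0,0,-0.09],[0.06,0,0,0,0,0,-0.08],[0.06,0,0,0,0,0,0]]'
python3 plan.py 542.6 -100.1 269 55.4; python3 look.py w8; python3 ang.py w8
python3 - <<'E'
import cv2
a=cv2.imread("pics/w8.png")[90:260,160:350]; cv2.imwrite("pics/w8c.png",cv2.resize(a,None,fx=4,fy=3.5,interpolation=cv2.INTER_CUBIC))
E
```

```text
time_s: 14.55
ee_pos: [542.5, -100.0, 268.6]
ee_rot: [180.0, -0.1, 18.6]
force: [0.2, -2.3, 0.2]
gripper_width: 67.2
time_s: 15.55
ee_pos: [542.4, -99.8, 268.6]
ee_rot: [180.0, -0.1, 54.0]
force: [-0.6, -0.5, 0.8]
gripper_width: 67.5
pose [542.4  -99.83 268.6 ] [ 1.7997e+02 -8.0000e-02  5.3980e+01] q6 24.3 F [-0.6 -0.5  0.8] M [-0.075  0.451  0.057] w 67.5
rot total deg 1.43 rotvec [ 0.0005 -0.0014 -0.0249] rows>= 1
shift m in current frame [-0.0001  0.0003 -0.0004] in target frame [-0.0001  0.0003 -0.0004]
15.55 [542.4 -99.8 268.6] [ 1.8e+02 -1.0e-01  5.4e+01] [-1.160e+01  2.320e+01  1.037e+02  1.000e-01  5.300e+01  2.430e+01] [-0.6 -0.5  0.8] [-0.07  0.45  0.06] 67.5
axis 102 943 [ 542.53 -100.11]
axis 77 575 [542.8  -99.85]
camera side 54.2
line 0 80 (np.float64(23.75), np.float64(21.164721774162217), np.float64(98.6689453125), np.float64(46.476318359375))
line 0 84 (np.float64(21.25), np.float64(20.967552371938126), np.float64(125.650634765625), np.float64(44.7364501953125))
line 0 79 (np.float64(21.25), np.float64(21.00344937031036), np.float64(109.85384178161621), np.float64(46.87391471862793))
line 1 80 (np.float64(20.25), np.float64(21.21214017643157), np.float64(99.9443359375), np.float64(45.529296875))
line 1 84 (np.float64(21.25), np.float64(20.885579790442293), np.float64(142.567138671875), np.float64(43.4298095703125))
line 1 79 (np.float64(21.25), np.float64(21.020120430238684), np.float64(118.2080078125), np.float64(45.64046239852905))
red collar (np.float64(24.0), np.float64(22.65266265991673), np.float64(185.109375), np.float64(-1.33837890625)) red housing (np.float64(22.0), np.float64(22.66380134150789), np.float64(184.822265625), np.float64(3.82958984375)) (np.float64(21.75), np.float64(22.64613759812425), np.float64(184.0), np.float64(3.07177734375))
```

View pics/w8c.png

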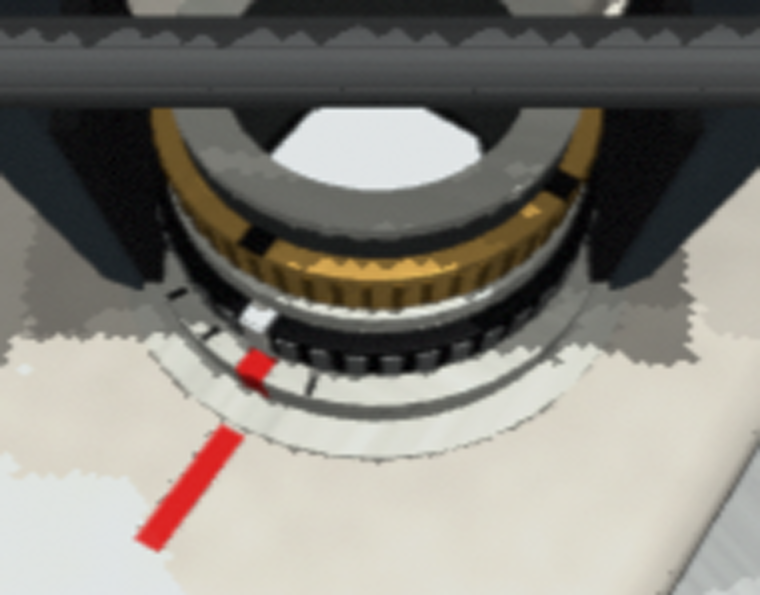

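```bash
python3 -m jog '[[0.06,0,0,0,0,0,-0.014],[0.06,0,0,0,0,0,-0.014],[0.06,0,0,0,0,0,0],[0.0912,0,0,0,0,0,0],[0.0912,0,0,0,0,0,0],[0.0912,0,0,0,0,0,0],[0.0912,0,0,0,0,0,0]]'
python3 plan.py 542.6 -100.1 269 32; python3 look.py w9; python3 ang.py w9
```

```text
time_s: 16.48
ee_pos: [542.7, -100.0, 268.6]
ee_rot: [179.9, -0.1, 55.6]
force: [-0.1, -0.1, 0.1]
gripper_width: 91.4
pose [542.72 -99.98 268.62] [ 1.7989e+02 -9.0000e-02  5.5620e+01] q6 22.7 F [-0.1 -0.1  0.1] M [-0.101  0.143  0.021] w 91.4
rot total deg 23.62 rotvec [ 0.0016 -0.002   0.4123] rows>= 3
shift m in current frame [-0.0002 -0.     -0.0004] in target frame [-0.0002  0.     -0.0004]
16.475 [ 542.7 -100.   268.6] [ 1.799e+02 -1.000e-01  5.560e+01] [-1.160e+01  2.320e+01  1.037e+02  1.000e-01  5.290e+01  2.270e+01] [-0.1 -0.1  0.1] [-0.1   0.14  0.02] 91.4
axis 102 822 [ 542.55 -100.09]
axis 77 480 [542.76 -99.95]
camera side 55.6
line 0 80 (np.float64(25.5), np.float64(22.718595419418005), np.float64(95.2939453125), np.float64(47.1561279296875))
line 0 84 (np.float64(20.25), np.float64(22.28537791253509), np.float64(115.41015625), np.float64(45.4517822265625))
line 0 79 (np.float64(20.5), np.float64(22.474719439866462), np.float64(102.48296451568604), np.float64(47.27365469932556))
line 1 80 (np.float64(25.5), np.float64(22.81397371731672), np.float64(94.667724609375), np.float64(45.9007568359375))
line 1 84 (np.float64(20.75), np.float64(22.295531299731824), np.float64(131.966796875), np.float64(45.32421875))
line 1 79 (np.float64(20.75), np.float64(22.482584160709195), np.float64(110.34027767181396), np.float64(45.644585490226746))
red collar (np.float64(24.25), np.float64(22.638716219489048), np.float64(178.30859375), np.float64(-1.41552734375)) red housing (np.float64(23.5), np.float64(22.64839613934639), np.float64(179.94140625), np.float64(5.0)) (np.float64(22.5), np.float64(22.642472514533786), np.float64(180.03125), np.float64(4.5751953125))
```

```bash
python3 -m jog '[[0.0912,-0.0002,0,-0.013,0,0,0.144],[0.0912,0,0,-0.013,0,0,0.144],[0.0912,0,0,0,0,0,0.144],[0.0912,0,0,0,0,0,0.144],[0.0912,0,0,0,0,0,0]]'
python3 plan.py 542.6 -100.1 294.5 140; python3 look.py w10; python3 ang.py w10
python3 - <<'E'
import cv2
a=cv2.imread("pics/w10.png")[90:260,160:350]; cv2.imwrite("pics/w10c.png",cv2.resize(a,None,fx=4,fy=3.5,interpolation=cv2.INTER_CUBIC))
E
```

```text
time_s: 17.15
ee_pos: [542.4, -100.2, 294.6]
ee_rot: [180.0, -0.1, 22.7]
force: [-0.3, 0.2, -0.1]
gripper_width: 91.1
pose [ 542.44 -100.15  294.64] [ 1.7996e+02 -1.3000e-01  2.2720e+01] q6 55.6 F [-0.3  0.2 -0.1] M [-0.05   0.165 -0.016] w 91.1
rot total deg 117.28 rotvec [ 2.700e-03 -8.000e-04 -2.047e+00] rows>= 12
shift m in current frame [0.0002 0.     0.0001] in target frame [-0.0001  0.0001  0.0001]
17.15 [ 542.4 -100.2  294.6] [ 1.80e+02 -1.00e-01  2.27e+01] [-1.17e+01  2.16e+01  1.02e+02  1.00e-01  5.64e+01  5.56e+01] [-0.3  0.2 -0.1] [-0.05  0.16 -0.02] 91.1
axis 102 564 [ 542.47 -100.09]
axis 77 318 [ 542.82 -100.12]
camera side 22.8
line 0 80 (np.float64(23.0), np.float64(23.43802362040552), np.float64(97.572265625), np.float64(47.7176513671875))
line 0 84 (np.float64(24.25), np.float64(23.56835930714412), np.float64(101.876708984375), np.float64(43.26220703125))
line 0 79 (np.float64(24.0), np.float64(23.46518412138317), np.float64(99.263671875), np.float64(47.13509130477905))
line 1 80 (np.float64(24.0), np.float64(23.448576686501482), np.float64(97.5751953125), np.float64(45.795654296875))
line 1 84 (np.float64(24.25), np.float64(23.603264055070834), np.float64(106.969970703125), np.float64(41.6129150390625))
line 1 79 (np.float64(24.0), np.float64(23.485399060661475), np.float64(101.63498306274414), np.float64(45.51893436908722))
red collar (np.float64(22.75), np.float64(22.90117820826394), np.float64(113.7294921875), np.float64(-1.0)) red housing (np.float64(22.25), np.float64(22.72378560106444), np.float64(173.4375), np.float64(3.1845703125)) (np.float64(22.75), np.float64(22.660066862398928), np.float64(171.958984375), np.float64(2.8544921875))
```

View pics/w10c.png

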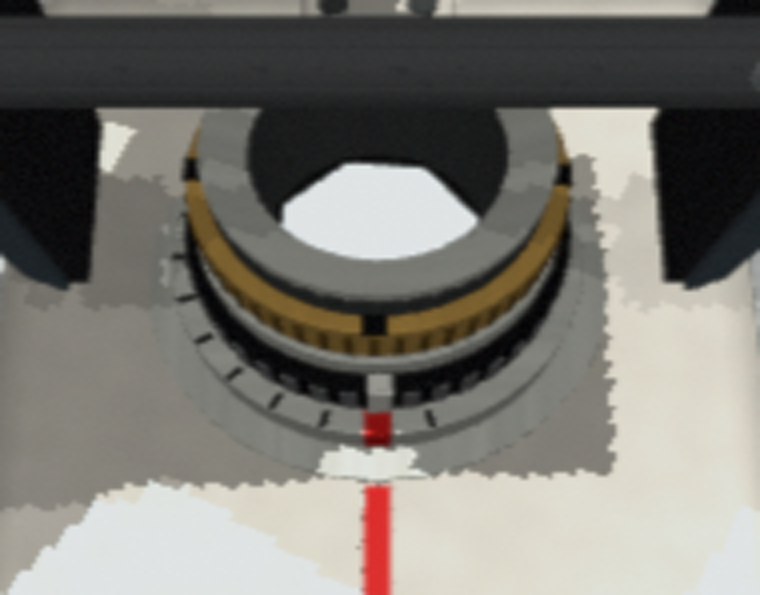

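```bash
python3 -m jog '[[0.0912,0,0,0,0,0,-0.17],[0.0912,0,0,0,0,0,-0.17],[0.0912,0,0,0,0,0,-0.17],[0.0912,0,0,0,0,0,-0.17],[0.0912,0,0,0,0,0,-0.17],[0.0912,0,0,0,0,0,-0.17],[0.0912,0,0,0,0,0,-0.17],[0.0912,0,0,0,0,0,-0.17],[0.0912,0,0,0,0,0,-0.17],[0.0912,0,0,0,0,0,-0.17],[0.0912,0,0,0,0,0,-0.17],[0.0912,0,0,0,0,0,-0.17]]'
python3 -m jog '[[0.0912,0,0,0,0,0,0],[0.0912,0,0,0,0,0,0]]'
python3 plan.py 542.6 -100.1 294.5 140
```

```text
time_s: 18.7
ee_pos: [542.4, -100.2, 294.5]
ee_rot: [179.9, 0.1, 140.0]
force: [-0.6, -0.1, 0.0]
gripper_width: 91.3
time_s: 18.95
ee_pos: [542.5, -100.1, 294.6]
ee_rot: [179.9, 0.1, 139.4]
force: [0.4, -0.1, 0.2]
gripper_width: 91.2
pose [ 542.45 -100.13  294.58] [1.7991e+02 8.0000e-02 1.3942e+02] q6 -61.1 F [ 0.4 -0.1  0.2] M [-0.019  0.01  -0.008] w 91.2
rot total deg 0.59 rotvec [ 0.0016  0.0014 -0.0101] rows>= 1
shift m in current frame [-0.0001  0.0001  0.0001] in target frame [-0.0001  0.0001  0.0001]
```

```bash
python3 -m jog '[[0.052,0,0,0,0,0,0],[0.052,0,0,0,0,0,0],[0.052,0,0,0,0,0,0],[0.052,0,0,0,0,0,0],[0.052,0,0,0,0,0,0],[0.052,0,0,0,0,0,0]]' 40
python3 plan.py 542.6 -100.1 294.5 140
python3 -m jog '[[0.052,0,0,0,0,0,0.0873],[0.052,0,0,0.00004,0,0,0.0873],[0.052,0,0,0.00004,0,0,0.0873],[0.052,0,0,0.00004,0,0,0.0873]]'
python3 plan.py 542.6 -100.1 294.5 140
```

```text
time_s: 19.7
ee_pos: [542.3, -100.3, 294.6]
ee_rot: [179.9, 0.1, 139.5]
force: [-2.3, -1.0, 1.8]
gripper_width: 58.9
pose [ 542.32 -100.28  294.63] [1.7993e+02 8.0000e-02 1.3950e+02] q6 -61.2 F [-2.3 -1.   1.8] M [-0.242  0.164  0.008] w 58.9
rot total deg 0.51 rotvec [ 0.0012  0.0013 -0.0087] rows>= 1
shift m in current frame [-0.0001  0.0003  0.0001] in target frame [-0.0001  0.0003  0.0001]
time_s: 20.2
ee_pos: [542.3, -100.3, 294.5]
ee_rot: [179.9, 0.1, 119.3]
force: [-1.0, -1.1, 1.2]
gripper_width: 59.0
pose [ 542.27 -100.33  294.47] [1.7993e+02 6.0000e-02 1.1935e+02] q6 -41.0 F [-1.  -1.1  1.2] M [-0.348  0.202  0.065] w 59.0
rot total deg 20.65 rotvec [ 0.0011  0.0012 -0.3605] rows>= 2
shift m in current frame [ 0.      0.0004 -0.    ] in target frame [-0.0001  0.0004 -0.    ]
```

```bash
cat > t.py <<'E'
import sys
from workcell import status
s=status.state(); t=s["torque"][2]; lim=float(sys.argv[1])
print(f'yaw {s["ee_rot"][2]:.2f} Tz {t:.3f} F {s["force"].round(1)} w {s["gripper_width"]:.1f}')
sys.exit(0 if abs(t)<lim else 1)
E
python3 -m jog '[[0.052,0,0,0.00004,0,0,0.0873],[0.052,0,0,0.00004,0,0,0.0873],[0.052,0,0,0.00004,0,0,0.0873],[0.052,0,0,0.00004,0,0,0.0873]]' >/dev/null; python3 t.py 0.14 &&
python3 -m jog '[[0.052,0,0,0.00004,0,0,0.0873],[0.052,0,0,0.00004,0,0,0.0873],[0.052,0,0,0.00002,0,0,0.035]]' >/dev/null; python3 t.py 0.14
```

```text
yaw 99.34 Tz 0.031 F [-1.5 -1.9  1. ] w 58.8
yaw 87.44 Tz 0.055 F [-1.9 -2.4  0.9] w 58.8
```

```bash
T="python3 t.py 0.13"
python3 -m jog '[[0.052,0,0,0.00002,0,0,0.035]]' >/dev/null; $T && python3 -m jog '[[0.052,0,0,0.00002,0,0,0.035]]' >/dev/null && $T && python3 -m jog '[[0.052,0,0,0.00002,0,0,0.035]]' >/dev/null && $T && python3 -m jog '[[0.052,0,0,0.00002,0,0,0.035]]' >/dev/null && $T && python3 -m jog '[[0.052,0,0,0.00002,0,0,0.035]]' >/dev/null && $T && python3 -m jog '[[0.052,0,0,0.00002,0,0,0.035]]' >/dev/null && $T && python3 -m jog '[[0.052,0,0,0.00002,0,0,0.035]]' >/dev/null && $T && python3 -m jog '[[0.052,0,0,0.00002,0,0,0.035]]' >/dev/null && $T && python3 -m jog '[[0.052,0,0,0.00002,0,0,0.035]]' >/dev/null && $T && python3 -m jog '[[0.052,0,0,0.00002,0,0,0.035]]' >/dev/null && $T
```

```text
yaw 85.42 Tz 0.012 F [-3.4 -2.8  0.5] w 58.8
yaw 83.38 Tz 0.056 F [-2.  -2.9  1.9] w 59.0
yaw 81.36 Tz -0.010 F [-2.4 -3.7  2.1] w 58.9
yaw 79.34 Tz 0.079 F [-2.4 -3.7  2.6] w 58.8
yaw 77.33 Tz 0.034 F [-3.5 -3.6  1.6] w 58.5
yaw 75.33 Tz 0.040 F [-3.5 -3.9  0.7] w 58.9
yaw 73.32 Tz 0.050 F [-2.9 -3.5  1.3] w 58.7
yaw 71.32 Tz 0.043 F [-4.7 -3.8  2.3] w 58.7
yaw 69.31 Tz 0.044 F [-3.9 -3.3  1.8] w 58.7
yaw 67.31 Tz 0.036 F [-3.8 -4.4  1.8] w 58.8
```

```bash
T="python3 t.py 0.13"
python3 -m jog '[[0.052,0,0,0.00002,0,0,0.035]]' >/dev/null; $T && python3 -m jog '[[0.052,0,0,0.00002,0,0,0.035]]' >/dev/null && $T && python3 -m jog '[[0.052,0,0,0.00002,0,0,0.035]]' >/dev/null && $T && python3 -m jog '[[0.052,0,0,0.00002,0,0,0.035]]' >/dev/null && $T && python3 -m jog '[[0.052,0,0,0.00002,0,0,0.035]]' >/dev/null && $T && python3 -m jog '[[0.052,0,0,0.00002,0,0,0.035]]' >/dev/null && $T && python3 -m jog '[[0.052,0,0,0.00002,0,0,0.035]]' >/dev/null && $T && python3 -m jog '[[0.052,0,0,0.00002,0,0,0.035]]' >/dev/null && $T && python3 -m jog '[[0.052,0,0,0.00002,0,0,0.035]]' >/dev/null && $T && python3 -m jog '[[0.052,0,0,0.00002,0,0,0.035]]' >/dev/null && $T
```

```text
yaw 65.30 Tz 0.031 F [-3.8 -3.8  1.7] w 59.1
yaw 63.30 Tz 0.087 F [-3.2 -3.2  1.6] w 59.0
yaw 61.29 Tz 0.070 F [-3.6 -3.3  1.8] w 58.9
yaw 59.29 Tz 0.035 F [-4.1 -3.2  2. ] w 58.8
yaw 57.32 Tz 0.283 F [-3.4 -3.3  1.2] w 59.1
```

```bash
T="python3 t.py 0.41"
python3 -m jog '[[0.052,0,0,0,0,0,0.0175]]' >/dev/null; $T && python3 -m jog '[[0.052,0,0,0,0,0,0.0175]]' >/dev/null && $T && python3 -m jog '[[0.052,0,0,0,0,0,0.0175]]' >/dev/null && $T
```

```text
yaw 56.36 Tz 0.317 F [-4.1 -2.6  1.4] w 59.1
yaw 55.38 Tz 0.379 F [-4.1 -3.7  1.2] w 59.0
yaw 54.38 Tz 0.405 F [-3.  -3.1  2.6] w 59.4
```

```bash
python3 -m jog '[[0.052,0,0,0,0,0,0.0175]]' >/dev/null; python3 t.py 0.46 && python3 -m jog '[[0.052,0,0,0,0,0,0.0087]]' >/dev/null && python3 t.py 0.47
```

```text
yaw 53.39 Tz 0.474 F [-3.3 -3.3  2.2] w 59.4
```

```bash
python3 -m jog '[[0.0912,0,0,0,0,0,0],[0.0912,0,0,0,0,0,0],[0.0912,0,0,0,0,0,0],[0.0912,0,0,0,0,0,0],[0.0912,0,0,0,0,0,0.1745],[0.0912,0,0,0,0,0,0.1745],[0.0912,0,0,0,0,0,0.1745],[0.0912,0,0,0,0,0,0]]'
python3 look.py w11; python3 ang.py w11
python3 - <<'E'
import cv2
a=cv2.imread("pics/w11.png")[90:260,160:350]; cv2.imwrite("pics/w11c.png",cv2.resize(a,None,fx=4,fy=3.5,interpolation=cv2.INTER_CUBIC))
E
```

```text
time_s: 24.45
ee_pos: [542.5, -100.1, 293.9]
ee_rot: [180.0, -0.1, 23.5]
force: [-0.1, -0.2, -0.8]
gripper_width: 91.0
24.45 [ 542.5 -100.1  293.9] [ 1.80e+02 -1.00e-01  2.35e+01] [-1.17e+01  2.16e+01  1.02e+02  1.00e-01  5.63e+01  5.48e+01] [-0.1 -0.2 -0.8] [-0.07  0.1   0.01] 91.0
axis 102 885 [ 542.09 -100.36]
axis 77 329 [ 542.79 -100.08]
camera side 23.6
line 0 80 (np.float64(22.75), np.float64(23.58395715415323), np.float64(98.046875), np.float64(47.9139404296875))
line 0 84 (np.float64(22.75), np.float64(23.481725873874705), np.float64(103.0), np.float64(43.64306640625))
line 0 79 (np.float64(22.75), np.float64(23.56647396221712), np.float64(100.09461975097656), np.float64(47.178547859191895))
line 1 80 (np.float64(22.75), np.float64(23.584194327693236), np.float64(98.3515625), np.float64(46.2259521484375))
line 1 84 (np.float64(22.75), np.float64(23.5235082846309), np.float64(107.3515625), np.float64(41.854248046875))
line 1 79 (np.float64(22.75), np.float64(23.55643683407661), np.float64(102.31250095367432), np.float64(45.16004824638367))
red collar (np.float64(23.75), np.float64(22.896116811015446), np.float64(113.15625), np.float64(-0.984375)) red housing (np.float64(23.0), np.float64(22.660113730897116), np.float64(173.3125), np.float64(3.3193359375)) (np.float64(23.0), np.float64(22.668999691547434), np.float64(171.375), np.float64(2.93701171875))
```

View pics/w11c.png

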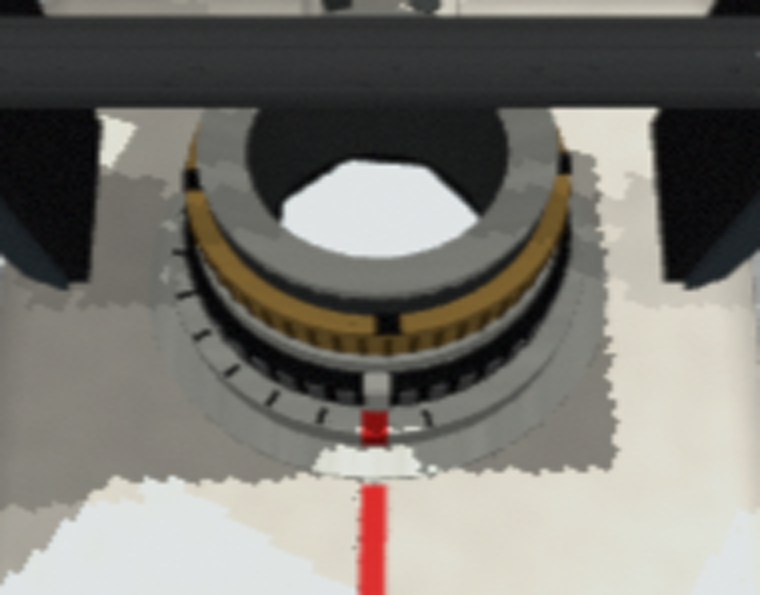

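```bash
python3 -m jog '[[0.0912,0,0,-0.04,0,0,0],[0.0912,0,0,-0.05,0,0,0],[0.0912,0,0,-0.05,0,0,0],[0.0912,0,0,0,0,0,0],[0.0912,0,0,0,0,0,0]]'
python3 look.py w12; python3 look.py top1 top
python3 - <<'E'
import numpy as np
from workcell import vision
for l in ["bowl","shell","sample_box"]:
    vision.grab_frame("top"); print(l,[(np.round(a["location"],1).tolist(),round(a["p"],2)) for a in vision.find_in("top",l)[:1]])
a=np.load("top0.npz")["color"].astype(int);b=np.load("top1.npz")["color"].astype(int)
E
```

```text
time_s: 25.12
ee_pos: [541.8, -100.1, 433.2]
ee_rot: [-180.0, -0.1, 23.5]
force: [-0.2, -1.0, 0.3]
gripper_width: 91.0
25.125 [ 541.8 -100.1  433.2] [-1.80e+02 -1.00e-01  2.35e+01] [-11.7  15.2  90.    0.   74.8  54.8] [-0.2 -1.   0.3] [-0.07  0.14 -0.02] 91.0
25.175 [ 541.8 -100.1  432.5] [-179.9    0.    23.5] [-11.7  15.2  90.    0.   74.8  54.9] [ 0.2 -0.5  0.1] [-0.04  0.15 -0.01] 91.4
bowl [([610.9, -59.6, 53.7], 0.47)]
shell [([643.8, -280.9, 37.8], 0.7)]
sample_box [([716.5, 11.9, 68.7], 0.83)]
```

View pics/w12.png

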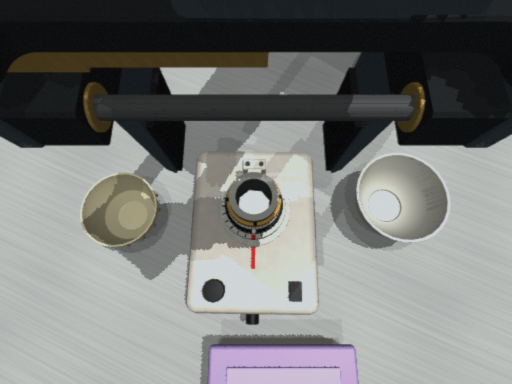

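View pics/top1.png

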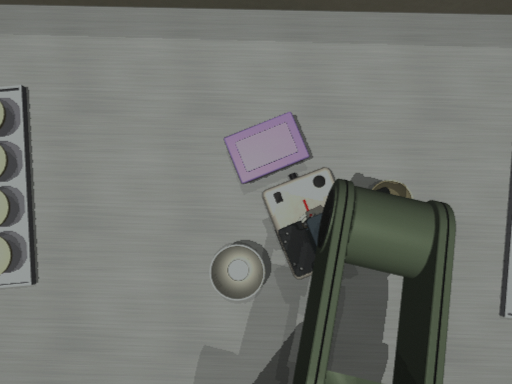

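The last wrist and top views show the white line standing at the red mark at wrist (254,235). The bowl is at top (238,272) and the box at top (267,147), the same pixels as at the start. The arm hides part of the shell in the top view, but the wrist view shows it standing at (120,210). The network's "bowl" hit at (611, -60, 54) lies on the lamp housing, so I discount it.

```bash
python3 -c "
from workcell import ticket; print(ticket.job_done())"
```

```text
the job is handed in; nothing more can be done
None
```

The iris now stands at its red mark and the brass lock ring is hand-tight. I handed the job in at about 25 s of the 72 s allowed.

- **Iris:** I turned the ring anticlockwise in two grasps across different diameters, about 75° each, with a 1.6° trim at the end. The fingertips were set about 3.6 mm above the lower collar. After the lock ring was tightened, the line measured 23.5° and the mark 22.7 to 22.9°. An earlier view from the side gave 22.5° against 22.65°, so the two views disagree by about 1° and put the line within about 0.8° of the mark. Tightening the lock ring moved it by no more than 0.1°.
- **Lock ring:** I turned it clockwise in one grasp. It bit after about 82°, and I stopped at 86° with a felt torque of 0.47 N m. The ring's notch moved by about the same amount, so the grip did not slip. The torque reading is noisy by about 0.03 N m.
- **Bystanders and forces:** The bowl and sample box are at the same place in the top picture as at the start. The arm hid part of the shell in that view; it stands in place in the wrist view, but I did not measure its position against the start. The network's last report for the bowl was a false hit on the lamp housing, so I judged the bowl from the picture. The wrist forces I read at the end of each move stayed under about 6 N.

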